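# Seat the plaster keep on its hidden pin and hold it down

## Task

Pick up the white plaster keep (the square tower on a wide plinth), bring it over the seating jig with its long sides in line with the jig's long sides, and slide it along the jig's slot until the socket under it drops onto the locating pin, which stands at a different place along the slot each time. Then press it down against the sprung cork bed until the plinth is fully home on the two metal shoulders, and finish while still holding it pressed down with the gripper on it, as if waiting for glue to take. Leave the other pieces on the bench where they stand.

Things in the scene. Friction and masses are not known exactly. Their poses are not given: they have to be found in the camera images.
- keep: white plaster keep, 0.2 to 0.3 kg: plinth 110 (its x) x 76 (its y) x 20 high; on its middle a square tower 36 x 36, from 20 to 65 above the underside (plus 6 mm battlements), to be gripped across two opposite sides; low ruins only at the plinth's x ends (over 39 from centre). Starts upright on the bench. Origin: centre of the underside; x along the plinth, z up. Either way round will do.
- keep_socket (a point): centre of the mouth of the keep's blind socket, unseen in the middle of its underside: square, 15 x 15, 17 deep, edges chamfered 1.5 mm; it goes over the jig's pin.
- jig: seating jig, fixed: wooden board 200 (its x) x 130 (its y) x 12 high; origin under its centre, x along it, z up. On it two aluminium shoulders, 160 long in x, 22 wide, centred at y = +41 and -41, tops 22 above the bench: the plinth's long edges land on them when home. Between them the sprung cork bed and, in its slot, the pin.
- jig_slot (a point): middle of the slot in the brown cork bed (bed 150 x 54, top 30 above the bench when up); the point is at jig x = 0, y = 0, 30 above the bench. Dark slot 80 long (jig x), 18 wide. In it one fixed round steel pin, 10 thick, tip coned to 6, top 34 above the bench, at y = 0 and anywhere from x = -15 to +15: no reading tells where; look before covering it, or feel for it by sliding.
- bed (a joint): travel of the sprung bed, m: 0 up, about 0.008 when the plinth is home on the shoulders; it springs back if let go (pushes up 4 N at 0, 11 N at 0.008). Heights of a level plinth's underside above the bench: 34 when it lies on the pin's tip, 30 when the socket has dropped over the pin onto the bed, 22 fully home.
- chimneys: bystander: white plaster block 80 x 55 x 30 with four 12 mm round chimneys at its corners, 85 high in all; origin under its centre
- arch: bystander: white plaster ruined arch 76 x 30, 73 high; origin under its centre
- tree: bystander: model conifer, 44 mm round wooden foot, 96 high; origin under its centre
- pot: bystander: white jar with red cap, 60 across, 65 high; origin under its centre
- cup: bystander: open blue plastic mixing cup, 68 across, 85 high; origin under its centre
- carton: bystander: closed cardboard box 120 x 80 x 50; origin under its centre
- brush: bystander: brush lying flat along its own x
Not all that is in view belongs to the job. Leave any orange or turquoise look-alike of the keep alone.

How it is judged:
By the outcome, as a careful person would: the job done as asked, in the order asked, and still so for the second after the job is handed in, while the arm keeps its last pose, push and grip.
It also fails if it takes over 64 s, if anything falls off the work surface, if the arm or the gripper's body presses on something with over 40 N, if the wrist force passes 120 N, or if a joint passes its speed limit or range.

## Robot

A 6-joint arm with a two-finger parallel gripper is mounted at the origin on the work surface. World frame = base frame: x ahead of the robot, y to its left, z up, the work surface at z = 0. Lengths are in m, angles in rad, forces in N, time in s.
With the tool pointing down it reaches from about 0.25 to 0.8 m from the base axis. Payload 8.5 kg.
Tool frame: the origin (TCP) lies midway between the tips of the shut fingers; the grasp point (between the pads) lies 19 mm behind it; z points along the fingers, y is the direction in which the jaws open and shut (so a half turn about z gives the same grasp; the last joint's range is limited). The gripper opens to 85 mm and grips with 20 to 120 N. Pads are 22 mm wide; open, the fingers measure 114 mm over their backs; the gripper's body (76 mm by 85 mm) begins 54 mm behind the grasp point. The pads swing forward as they close: fully open they stand 13 mm farther back than shut.
Start: joints at [1.247, 0.238, -0.013, 1.319, 0, 1.571], TCP at [0.167, 0.498, 0.231] pointing down, gripper open.
Joint ranges: [-2.66, 2.66], [-1.03, 1.9], [-1.14, 1.46], [-1.82, 2.27], [-1.45, 1.34], [-3.14, 3.14]. Speed limits (rad/s): [2.22, 2.22, 2.79, 3.14, 3.14, 3.14].

## Interface

Orientations are given as a unit quaternion [w, x, y, z].
In Python, from rig import read_state, snapshot, hand_in gives the robot as it stands.
- The arm moves only by the tool apply_moves, never from a script. Its argument "series" is a list of rows, each an object of numbers: "fingers": the gripper's target within -1 to 1 (shut at 1, half-way at 0, fully open at -1); "x", "y", "z": the shift along the tool's x, y, z in mm; "rx", "ry", "rz": the turn, a rotation vector about the tool's x, y, z in rad. A call has 1 to 8 rows; each row is the pose to reach, as a shift and turn from the pose commanded when the call began, along the tool's axes at that moment; what a row does not reach only later rows make up. A row lasts 1/8 s, in which the tool goes at most 62.5 mm and 10.7 degrees, less where a joint would pass 70% of its speed; a pose out of reach is approached as far as the arm can. A call with a gripper value outside its range is refused whole. The fingers move at their own pace and stop on an object; "force" is the grip in N (left out, the last holds). Time passes only in rows, so rows that repeat a pose let the fingers close. It gives the time, the measured TCP pose, the force and the opening at its end, in the units of the state.
- read_state(): the state, without advancing time (a new reading comes with each control period).
- snapshot(name): name is "scene" or "top"; returns a dict with "img" (400x640x3 uint8, red, green, blue), "camera_matrix" (3x3 intrinsics, pixels), "T" (4x4, takes a point from camera to world coordinates). Camera axes: x right, y down, z forward; pixel columns grow to the right and rows downward; lengths in m; the calibration is good to about 2 mm. A picture is of the moment at which its call begins. There is no depth.
- hand_in(): hands the job in, once; it reports no verdict.
The state is a dict: "clock": time; "joint_pos": joint angles; "dq": joint speeds; "tau": joint torques, N m; "eef_pos": TCP position; "eef_rot": TCP orientation; "force": force on the tool from outside, world axes, zero at the start; "torque": the same for the moment, N m; "gripper_width": finger opening in m.
Only numpy, scipy, OpenCV 4.12 (cv2) and the standard library are available. Lean on these libraries where they do the work, as an engineer would, in place of code of your own. Each camera call takes 0.05 s, during which the arm holds its last target.

## Working session

There is one attempt and no reset: what is moved stays moved. The work goes in short steps, Python scripts to look and compute and a tool call to move; the robot and the scene stay as the last step left them, time stands still between calls to the robot, and variables do not carry over. Pictures are saved under pics/ and viewed, and the job is handed in when it is done.

Besides the shell and the picture viewer there is one more tool, called by a JSON object that holds its "op" and its "data", one argument or row to a line. apply_moves: Moves the arm, as the interface text tells. Its arguments: {"type":"object","properties":{"series":{"type":"array"},"force":{"type":"number"}},"required":["series"]}

```bash
mkdir -p pics; cat > h.py <<'E'
import numpy as np, cv2
from rig import read_state, snapshot
def take(n,f):
    s=snapshot(n); cv2.imwrite(f'pics/{f}.png',s['img'][:,:,::-1]); np.savez(f'pics/{f}.npz',K=s['camera_matrix'],T=s['T']); return s
def ray(f,u,v,z):
    d=np.load(f'pics/{f}.npz'); K,T=d['K'],d['T']
    r=T[:3,:3]@np.linalg.solve(K,[u,v,1.]); o=T[:3,3]
    return o+r*(z-o[2])/r[2]
def proj(f,p):
    d=np.load(f'pics/{f}.npz'); K,T=d['K'],d['T']
    c=K@(T[:3,:3].T@(np.array(p)-T[:3,3])); return c[:2]/c[2]
E
python3 - <<'E'
from h import *
for n in('scene','top'):
    s=take(n,n+'1'); print(n,s['camera_matrix'].round(1).tolist(),s['T'].round(3).tolist())
print(read_state())
E
```

```text
scene [[479.5, 0.0, 323.2], [0.0, 479.5, 203.0], [0.0, 0.0, 1.0]] [[-0.813, 0.334, -0.477, 1.188], [0.582, 0.494, -0.646, 0.854], [0.02, -0.803, -0.596, 0.839], [0.0, 0.0, 0.0, 1.0]]
top [[428.6, 0.0, 316.1], [0.0, 428.6, 198.8], [0.0, 0.0, 1.0]] [[0.017, -0.993, 0.121, 0.39], [-1.0, -0.015, 0.015, -0.014], [-0.013, -0.121, -0.993, 1.37], [0.0, 0.0, 0.0, 1.0]]
{'clock': 0.1, 'joint_pos': array([ 1.24703310e+00,  2.38676919e-01, -1.41323314e-02,  1.31921202e+00,
        3.70867262e-05,  1.57080406e+00]), 'dq': array([ 0.00023553, -0.002099  ,  0.00214048,  0.00110265, -0.0001825 ,
        0.00097515]), 'tau': array([ 7.75719927e-04, -5.39722252e+01,  3.46997631e+01,  1.34822808e-02,
        9.22203685e-05,  2.54741508e-06]), 'eef_pos': array([0.16689588, 0.49738448, 0.23077958]), 'eef_rot': array([-1.17014277e-04,  1.61179302e-01,  9.86924950e-01, -6.01477330e-04]), 'force': array([ 0.49085854,  0.56779206, -0.41619143]), 'torque': array([ 0.02199231, -0.04698324, -0.02576897]), 'gripper_width': 0.08543379039671552}
```

```bash
ls -la
```

```text
total 16
drwxr-xr-x  3 agent agent 4096 Dec  7 13:25 .
drwxr-xr-x 23 root  root  4096 Dec  7 13:25 ..
-rw-r--r--  1 agent agent  488 Dec  7 13:25 h.py
drwxr-xr-x  2 agent agent 4096 Dec  7 13:25 pics
```

View pics/scene1.png

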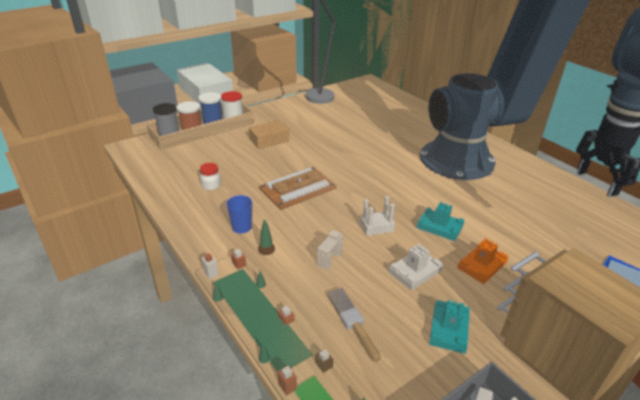

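View pics/top1.png

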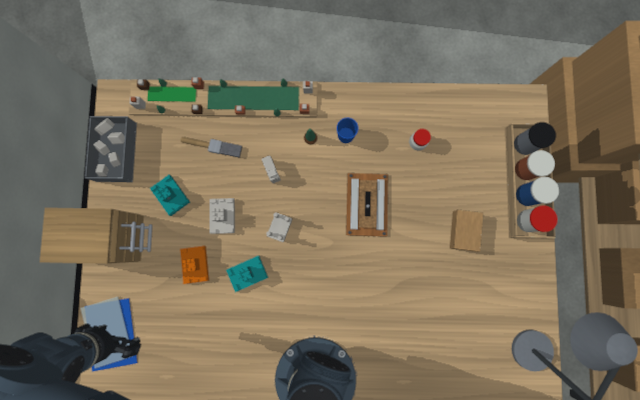

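The top view shows the white keep at about (221,215) and the jig at about (368,205), with its slot running vertically. I'll zoom in on both.

```bash
python3 - <<'E'
from h import *
im=cv2.imread('pics/top1.png')
a=cv2.resize(im[185:245,185:255],None,fx=8,fy=8,interpolation=cv2.INTER_CUBIC)
b=cv2.resize(im[168:243,338:400],None,fx=8,fy=8,interpolation=cv2.INTER_CUBIC)
cv2.imwrite('pics/za.png',a);cv2.imwrite('pics/zb.png',b)
im=cv2.imread('pics/scene1.png')
cv2.imwrite('pics/zc.png',cv2.resize(im[160:210,250:345],None,fx=8,fy=8,interpolation=cv2.INTER_CUBIC))
E
```

```text
(no output)
```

View pics/za.png

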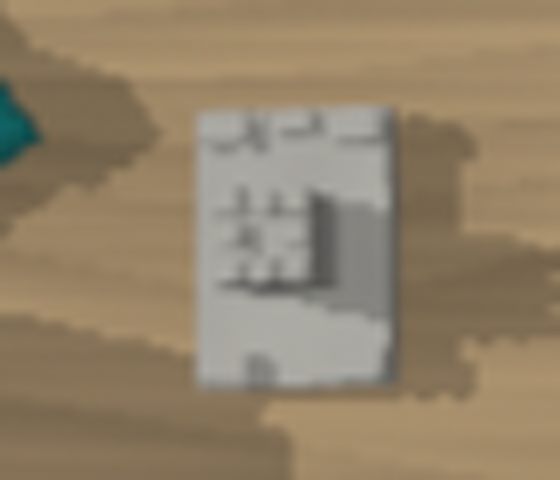

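View pics/zb.png

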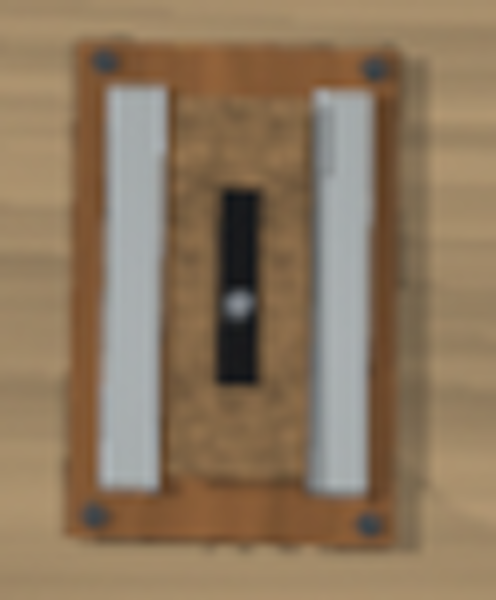

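View pics/zc.png

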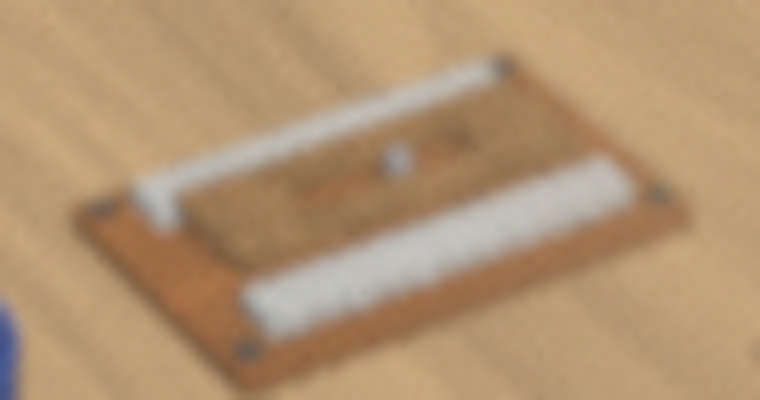

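```bash
cat > fit.py <<'E'
from h import *
from scipy.optimize import least_squares
def fit(f,off,model,pts,x0):
    pts=(np.array(pts)+.5)/8-.5+np.array(off); model=np.array(model)
    def res(p):
        c,s=np.cos(p[2]),np.sin(p[2])
        return np.concatenate([proj(f,[p[0]+c*m[0]-s*m[1],p[1]+s*m[0]+c*m[1],m[2]])-q for m,q in zip(model,pts)])
    r=least_squares(res,x0); print('pose',r.x.round(4),'res px',r.fun.round(2)); return r.x
if __name__=='__main__':
    o=(338,168)
    # image down = -x world. jig x up the image = +x world; jig y=+ -> image left
    z1,z2,z3=.022,.030,.012
    m=[( .08,.052,z1),(.08,.030,z1),(.08,-.030,z1),(.08,-.052,z1),(-.08,.052,z1),(-.08,.030,z1),(-.08,-.030,z1),(-.08,-.052,z1),
       (.04,.009,z2),(.04,-.009,z2),(-.04,.009,z2),(-.04,-.009,z2),(.1,.065,z3),(.1,-.065,z3),(-.1,.065,z3),(-.1,-.065,z3)]
    p=[(107,86),(167,87),(315,90),(374,92),(99,489),(160,491),(308,493),(367,495),(220,188),(263,189),(218,383),(259,384),(80,43),(398,47),(67,537),(393,545)]
    x=fit('top1',o,m,p,[.4,-.13,0])
    q=(np.array([238.5,303])+.5)/8-.5+o; P=ray('top1',*q,.034); print('pin',P)
    c,s=np.cos(x[2]),np.sin(x[2]); d=P[:2]-x[:2]; print('pin jig',c*d[0]+s*d[1],-s*d[0]+c*d[1])
    q=(np.array([397,160])+.5)/8-.5+(250,160); P=ray('scene1',*q,.033); print('pin scene',P)
    d=P[:2]-x[:2]; print('pin jig',c*d[0]+s*d[1],-s*d[0]+c*d[1])
    o=(185,185)
    m=[(.055,.038,.02),(.055,-.038,.02),(-.055,.038,.02),(-.055,-.038,.02),(.018,.018,.071),(.018,-.018,.071),(-.018,.018,.071),(-.018,-.018,.071)]
    p=[(198,110),(390,106),(199,384),(390,384),(218,196),(312,193),(219,285),(312,285)]
    x=fit('top1',o,m,p,[.4,.3,0])
E
python3 fit.py
```

```text
pose [ 0.5407 -0.1553 -0.0125] res px [ 0.31 -0.13 -0.28 -0.06  0.11  0.07 -0.33  0.01  0.3  -0.2  -0.3  -0.25
  0.35  0.05  0.01  0.01 -0.24 -0.42  0.1  -0.38 -0.4   0.52  0.24  0.56
 -0.46 -0.48  0.35  0.11 -0.16  0.18  0.37  0.39]
pin [ 0.53367131 -0.15452266  0.034     ]
pin jig -0.0070787448300001455 0.0006765908933663636
pin scene [ 0.53419558 -0.15541269  0.033     ]
pin jig -0.006543363832306247 -0.00020679570926002732
pose [0.4957 0.3052 0.0397] res px [ 0.32  0.31  0.15  0.23 -0.06  0.69  0.12  0.13 -0.07 -0.6  -0.06 -0.51
 -0.28  0.04 -0.1  -0.24]
```

```bash
python3 - <<'E'
from h import *
im=cv2.imread('pics/scene1.png')
cv2.imwrite('pics/zd.png',cv2.resize(im[185:295,350:450],None,fx=5.4,fy=5.4,interpolation=cv2.INTER_CUBIC))
E
```

```text
(no output)
```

View pics/zd.png

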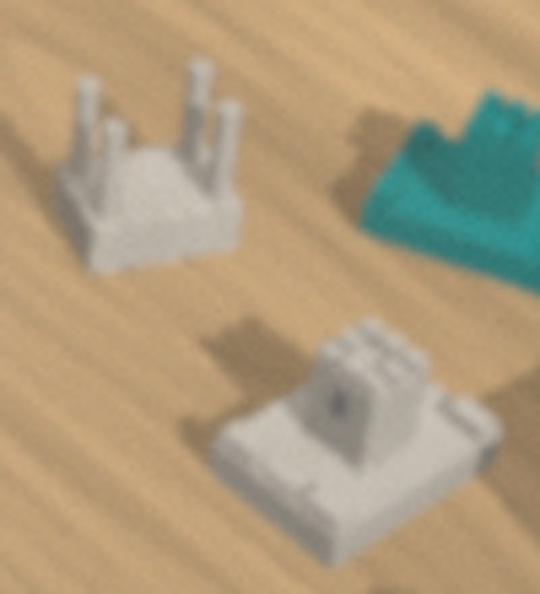

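```bash
cat > mv.py <<'E'
import sys
from h import *
from scipy.spatial.transform import Rotation as R
def delta(x,y,z,jaw,quiet=False):
    s=read_state(); q=s['eef_rot']; A=R.from_quat([q[1],q[2],q[3],q[0]])
    c,sn=np.cos(jaw),np.sin(jaw); yv=np.array([c,sn,0]); zv=np.array([0,0,-1.]); xv=np.cross(yv,zv)
    if xv@A.as_matrix()[:,0]<0: xv,yv=-xv,-yv
    B=R.from_matrix(np.c_[xv,yv,zv])
    d=A.inv().apply(np.array([x,y,z])-s['eef_pos'])*1000
    print('pos',s['eef_pos'].round(4),'t',s['clock'],'F',s['force'].round(1),'M',s['torque'].round(2),'w',round(s['gripper_width'],4))
    print('shift mm',d.round(1),'rot',(A.inv()*B).as_rotvec().round(4))
if __name__=='__main__': delta(*map(float,sys.argv[1:5]))
E
python3 mv.py .4957 .3052 .16 1.6
python3 - <<'E'
from h import *
im=cv2.imread('pics/scene1.png')
x,y,t=.4957,.3052,.04
for t,col in((.04,(0,0,255)),(.0,(0,255,0))):
  c,s=np.cos(t),np.sin(t)
  for a,b,z in ((.055,.038,.02),(.018,.018,.065)):
    p=[proj('scene1',[x+c*i*a-s*j*b,y+s*i*a+c*j*b,z])*8 for i,j in((1,1),(1,-1),(-1,-1),(-1,1))]
    if t==.04 and z==.02: im=cv2.resize(im,None,fx=8,fy=8,interpolation=cv2.INTER_CUBIC)
    cv2.polylines(im,[np.int32(p)],True,col,1)
cv2.imwrite('pics/ze.png',im[1920:2320,3080:3580])
E
```

```text
pos [0.1669 0.4974 0.2308] t 0.1 F [ 0.5  0.6 -0.4] M [ 0.02 -0.05 -0.03] w 0.0854
shift mm [-372.9  -77.5   70.9] rot [-1.20e-03 -3.00e-04 -3.53e-01]
```

View pics/ze.png

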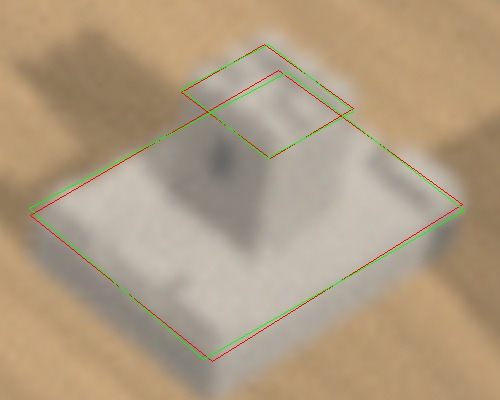

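The projected model fits the keep in both views, and both cameras put the pin at jig x of about -7 mm. Next I move above the keep.

{"op": "apply_moves", "data": {
  "series": [
    {"x": -45,"y": -10,"rz": -0.05,"fingers": -1},
    {"x": -95,"y": -20,"rz": -0.1,"fingers": -1},
    {"x": -145,"y": -30,"rz": -0.15,"fingers": -1},
    {"x": -195,"y": -40,"rz": -0.2,"fingers": -1},
    {"x": -245,"y": -50,"rz": -0.25,"fingers": -1},
    {"x": -295,"y": -60,"rz": -0.3,"z": 20,"fingers": -1},
    {"x": -340,"y": -70,"z": 45,"rz": -0.35,"fingers": -1},
    {"x": -373,"y": -77.5,"z": 71,"rz": -0.353,"fingers": -1}
  ],
  "force": 40
}}

```text
invalid input
```

```bash
python3 mv.py .4957 .3052 .029 1.6; python3 -c "
from h import *
take('scene','s2')
im=cv2.imread('pics/s2.png')
cv2.imwrite('pics/s2z.png',cv2.resize(im[120:300,340:520],None,fx=3.3,fy=3.3,interpolation=cv2.INTER_CUBIC))"
```

```text
pos [0.1669 0.4974 0.2308] t 0.1 F [ 0.5  0.6 -0.4] M [ 0.02 -0.05 -0.03] w 0.0854
shift mm [-372.9  -77.3  201.9] rot [-1.20e-03 -3.00e-04 -3.53e-01]
```

View pics/s2z.png

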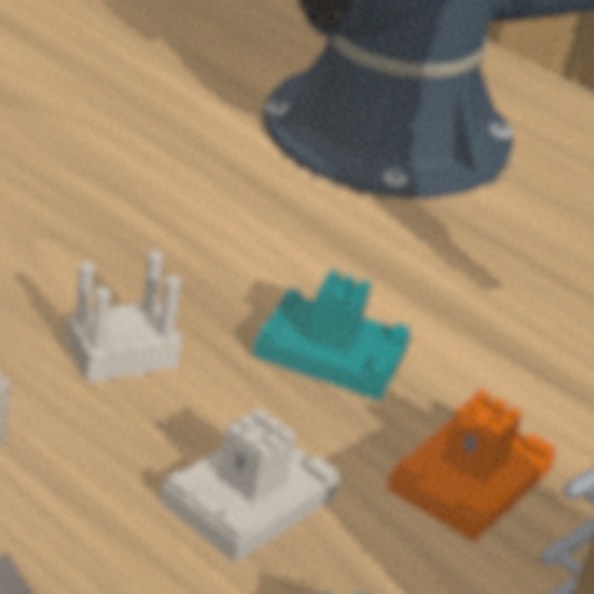

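The arm did not move: the call was refused. I'll retry with all seven numbers in every row.

{"op": "apply_moves", "data": {
  "series": [
    {"x": -45,"y": -10,"z": 0,"rx": 0,"ry": 0,"rz": -0.05,"fingers": -1},
    {"x": -95,"y": -20,"z": 0,"rx": 0,"ry": 0,"rz": -0.1,"fingers": -1},
    {"x": -145,"y": -30,"z": 0,"rx": 0,"ry": 0,"rz": -0.15,"fingers": -1},
    {"x": -195,"y": -40,"z": 0,"rx": 0,"ry": 0,"rz": -0.2,"fingers": -1},
    {"x": -245,"y": -50,"z": 0,"rx": 0,"ry": 0,"rz": -0.25,"fingers": -1},
    {"x": -295,"y": -60,"z": 20,"rx": 0,"ry": 0,"rz": -0.3,"fingers": -1},
    {"x": -340,"y": -70,"z": 45,"rx": 0,"ry": 0,"rz": -0.35,"fingers": -1},
    {"x": -373,"y": -77.5,"z": 71,"rx": 0,"ry": 0,"rz": -0.353,"fingers": -1}
  ],
  "force": 40
}}

```text
clock: 1.15
eef_pos: [0.4976, 0.3042, 0.1593]
eef_rot: [0.0, -0.014, 1.0, -0.0]
force: [0.1, 0.2, 0.4]
gripper_width: 0.0857
```

```bash
python3 mv.py .4957 .3052 .029 1.6; python3 -c "
from h import *
take('scene','s3')
im=cv2.imread('pics/s3.png')
cv2.imwrite('pics/s3z.png',cv2.resize(im[120:300,340:520],None,fx=3.3,fy=3.3,interpolation=cv2.INTER_CUBIC))"
```

```text
pos [0.4976 0.3042 0.1593] t 1.15 F [0.1 0.2 0.4] M [ 0.03  0.05 -0.01] w 0.0857
shift mm [  1.9   1.  130.3] rot [-0.0001  0.0001 -0.0004]
```

View pics/s3z.png

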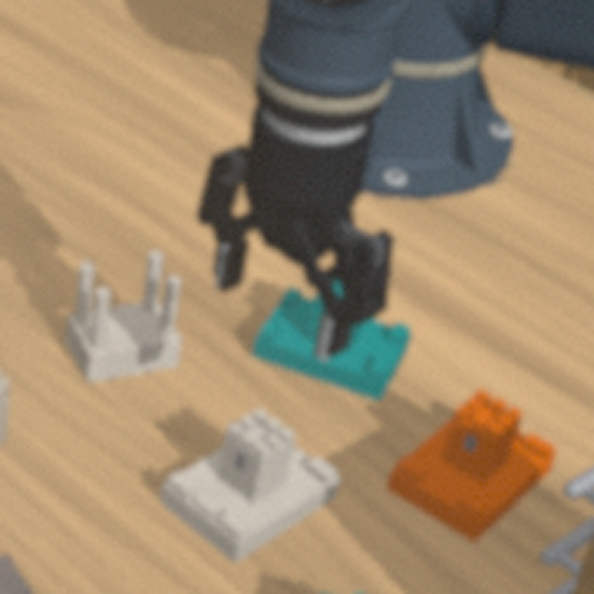

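```bash
python3 mv.py .4957 .3052 .029 1.6
```

```text
pos [0.4989 0.3019 0.1556] t 1.2 F [ 0.  -2.2 -2.4] M [-0.13 -0.09  0.03] w 0.0856
shift mm [  2.8   3.8 126.6] rot [-0.0033 -0.0024 -0.0023]
```

{"op": "apply_moves", "data": {
  "series": [
    {"x": 0,"y": 0,"z": 0,"rx": 0,"ry": 0,"rz": 0,"fingers": -1},
    {"x": 0,"y": 0,"z": 0,"rx": 0,"ry": 0,"rz": 0,"fingers": -1}
  ]
}}

```text
clock: 1.45
eef_pos: [0.4956, 0.3061, 0.1609]
eef_rot: [0.0, -0.015, 1.0, 0.0]
force: [0.8, -0.3, 0.3]
gripper_width: 0.0854
```

```bash
python3 mv.py .4957 .3052 .029 1.6
```

```text
pos [0.4956 0.3061 0.1609] t 1.45 F [ 0.8 -0.3  0.3] M [ 0.03 -0.03 -0.02] w 0.0854
shift mm [ -0.   -0.9 131.9] rot [0.0004 0.0003 0.0005]
```

Settled on target. Now I descend straight with decelerating steps.

{"op": "apply_moves", "data": {
  "series": [
    {"x": 0,"y": -1,"z": 25,"rx": 0,"ry": 0,"rz": 0,"fingers": -1},
    {"x": 0,"y": -1,"z": 55,"rx": 0,"ry": 0,"rz": 0,"fingers": -1},
    {"x": 0,"y": -1,"z": 85,"rx": 0,"ry": 0,"rz": 0,"fingers": -1},
    {"x": 0,"y": -1,"z": 105,"rx": 0,"ry": 0,"rz": 0,"fingers": -1},
    {"x": 0,"y": -1,"z": 120,"rx": 0,"ry": 0,"rz": 0,"fingers": -1},
    {"x": 0,"y": -1,"z": 128,"rx": 0,"ry": 0,"rz": 0,"fingers": -1},
    {"x": 0,"y": -1,"z": 131,"rx": 0,"ry": 0,"rz": 0,"fingers": -1},
    {"x": 0,"y": -1,"z": 131,"rx": 0,"ry": 0,"rz": 0,"fingers": -1}
  ]
}}

```text
clock: 2.45
eef_pos: [0.4962, 0.3047, 0.0297]
eef_rot: [0.0, -0.015, 1.0, 0.0]
force: [-0.1, -0.7, -0.5]
gripper_width: 0.0856
```

```bash
python3 mv.py .4957 .3052 .029 1.6;python3 -c "
from h import *
take('scene','s4');take('top','t4')
im=cv2.imread('pics/s4.png')
a=cv2.resize(im[200:300,370:460],(540,600),interpolation=cv2.INTER_CUBIC)
cv2.imwrite('pics/s4z.png',a)"
```

```text
pos [0.4962 0.3047 0.0297] t 2.45 F [-0.1 -0.7 -0.5] M [ 0.02 -0.04 -0.04] w 0.0856
shift mm [0.5 0.5 0.7] rot [0.0002 0.0006 0.    ]
```

View pics/s4z.png

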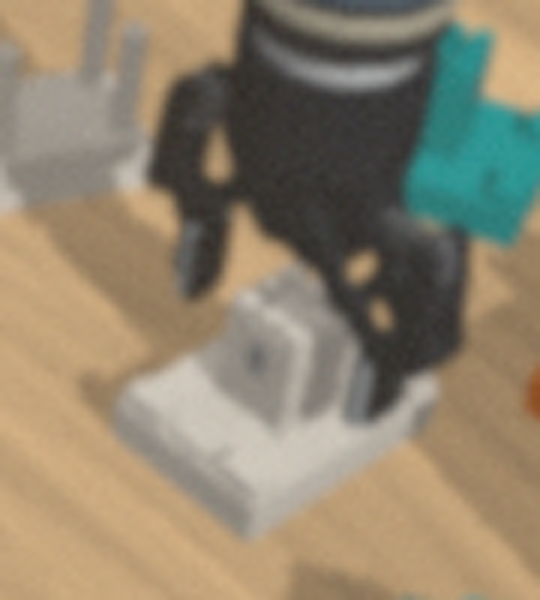

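The fingers straddle the tower cleanly with no contact force. Closing.

{"op": "apply_moves", "data": {
  "series": [
    {"x": 0,"y": 0,"z": 0,"rx": 0,"ry": 0,"rz": 0,"fingers": 1},
    {"x": 0,"y": 0,"z": 0,"rx": 0,"ry": 0,"rz": 0,"fingers": 1},
    {"x": 0,"y": 0,"z": 0,"rx": 0,"ry": 0,"rz": 0,"fingers": 1},
    {"x": 0,"y": 0,"z": 0,"rx": 0,"ry": 0,"rz": 0,"fingers": 1},
    {"x": 0,"y": 0,"z": 0,"rx": 0,"ry": 0,"rz": 0,"fingers": 1},
    {"x": 0,"y": 0,"z": 0,"rx": 0,"ry": 0,"rz": 0,"fingers": 1}
  ],
  "force": 80
}}

```text
clock: 3.3
eef_pos: [0.4964, 0.3049, 0.0298]
eef_rot: [0.0, -0.015, 1.0, 0.0]
force: [-1.3, 0.3, 5.5]
gripper_width: 0.0346
```

{"op": "apply_moves", "data": {
  "series": [
    {"x": 0,"y": 0,"z": -5,"rx": 0,"ry": 0,"rz": 0,"fingers": 1},
    {"x": 0,"y": 0,"z": -15,"rx": 0,"ry": 0,"rz": 0,"fingers": 1},
    {"x": 0,"y": 0,"z": -30,"rx": 0,"ry": 0,"rz": 0,"fingers": 1},
    {"x": 0,"y": 0,"z": -55,"rx": 0,"ry": 0,"rz": 0,"fingers": 1},
    {"x": 0,"y": 0,"z": -80,"rx": 0,"ry": 0,"rz": 0,"fingers": 1},
    {"x": 0,"y": 0,"z": -105,"rx": 0,"ry": 0,"rz": 0,"fingers": 1},
    {"x": 0,"y": 0,"z": -125,"rx": 0,"ry": 0,"rz": 0,"fingers": 1},
    {"x": 0,"y": 0,"z": -130,"rx": 0,"ry": 0,"rz": 0,"fingers": 1}
  ]
}}

```text
clock: 4.3
eef_pos: [0.4967, 0.3049, 0.1614]
eef_rot: [0.001, -0.015, 1.0, 0.001]
force: [-0.6, 0.4, -3.5]
gripper_width: 0.0351
```

```bash
python3 mv.py .533 -.155 .16 1.558;python3 -c "
from h import *
take('scene','s5');take('top','t5')
im=cv2.imread('pics/s5.png')
a=cv2.resize(im[140:300,340:500],(600,600),interpolation=cv2.INTER_CUBIC)
cv2.imwrite('pics/s5z.png',a)"
```

```text
pos [0.4967 0.3049 0.1614] t 4.3 F [-0.6  0.4 -3.5] M [ 0.06  0.03 -0.01] w 0.0351
shift mm [ -22.9 -460.8    0.8] rot [0.0014 0.0025 0.042 ]
```

View pics/s5z.png

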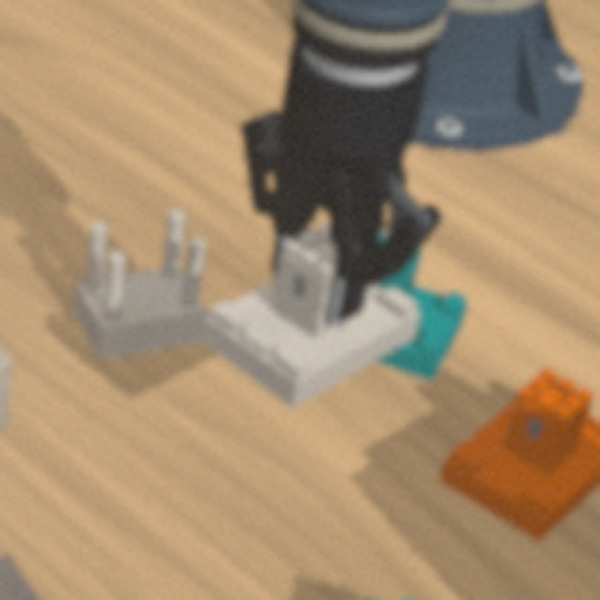

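The keep is lifted level. Carrying it over to the jig, high above the chimneys.

{"op": "apply_moves", "data": {
  "series": [
    {"x": -2,"y": -25,"z": 0,"rx": 0,"ry": 0,"rz": 0,"fingers": 1},
    {"x": -5,"y": -60,"z": 0,"rx": 0,"ry": 0,"rz": 0,"fingers": 1},
    {"x": -8,"y": -105,"z": 0,"rx": 0,"ry": 0,"rz": 0.01,"fingers": 1},
    {"x": -12,"y": -150,"z": 0,"rx": 0,"ry": 0,"rz": 0.01,"fingers": 1},
    {"x": -16,"y": -195,"z": 0,"rx": 0,"ry": 0,"rz": 0.02,"fingers": 1},
    {"x": -20,"y": -240,"z": 0,"rx": 0,"ry": 0,"rz": 0.02,"fingers": 1},
    {"x": -23,"y": -285,"z": 0,"rx": 0,"ry": 0,"rz": 0.03,"fingers": 1},
    {"x": -25,"y": -320,"z": 0,"rx": 0,"ry": 0,"rz": 0.03,"fingers": 1}
  ]
}}

```text
clock: 5.4
eef_pos: [0.5297, -0.0164, 0.1584]
eef_rot: [-0.001, 0.001, 1.0, -0.0]
force: [1.0, 0.3, -3.5]
gripper_width: 0.0349
```

```bash
python3 mv.py .546 -.155 .16 1.558
```

```text
pos [ 0.5297 -0.0164  0.1584] t 5.4 F [ 1.   0.3 -3.5] M [-0.01 -0.07  0.01] w 0.0349
shift mm [ -16.5 -138.6   -1.6] rot [-0.0002 -0.0016  0.0111]
```

{"op": "apply_moves", "data": {
  "series": [
    {"x": -4,"y": -25,"z": 0,"rx": 0,"ry": 0,"rz": 0.002,"fingers": 1},
    {"x": -8,"y": -60,"z": 0,"rx": 0,"ry": 0,"rz": 0.004,"fingers": 1},
    {"x": -12,"y": -95,"z": 0,"rx": 0,"ry": 0,"rz": 0.008,"fingers": 1},
    {"x": -15,"y": -120,"z": 0,"rx": 0,"ry": 0,"rz": 0.012,"fingers": 1},
    {"x": -17,"y": -135,"z": 0,"rx": 0,"ry": 0,"rz": 0.012,"fingers": 1},
    {"x": -17,"y": -138,"z": 0,"rx": 0,"ry": 0,"rz": 0.012,"fingers": 1},
    {"x": -17,"y": -138,"z": 0,"rx": 0,"ry": 0,"rz": 0.012,"fingers": 1},
    {"x": -17,"y": -138,"z": 0,"rx": 0,"ry": 0,"rz": 0.012,"fingers": 1}
  ]
}}

```text
clock: 6.4
eef_pos: [0.5471, -0.1518, 0.1593]
eef_rot: [-0.0, 0.006, 1.0, 0.0]
force: [-0.6, 0.2, -3.3]
gripper_width: 0.0352
```

```bash
python3 mv.py .546 -.155 .08 1.558;python3 -c "
from h import *
take('scene','s6');take('top','t6')
im=cv2.imread('pics/s6.png')
a=cv2.resize(im[80:220,220:380],(800,700),interpolation=cv2.INTER_CUBIC)[:600]
cv2.imwrite('pics/s6z.png',a)
im=cv2.imread('pics/t6.png')
cv2.imwrite('pics/t6z.png',cv2.resize(im[168:243,338:413],None,fx=8,fy=8,interpolation=cv2.INTER_CUBIC))
"
```

```text
pos [ 0.5471 -0.1518  0.1593] t 6.4 F [-0.6  0.2 -3.3] M [-0.01 -0.04  0.05] w 0.0352
shift mm [ 1.1 -3.2 79.3] rot [ 0.0001 -0.0002  0.0009]
```

View pics/s6z.png

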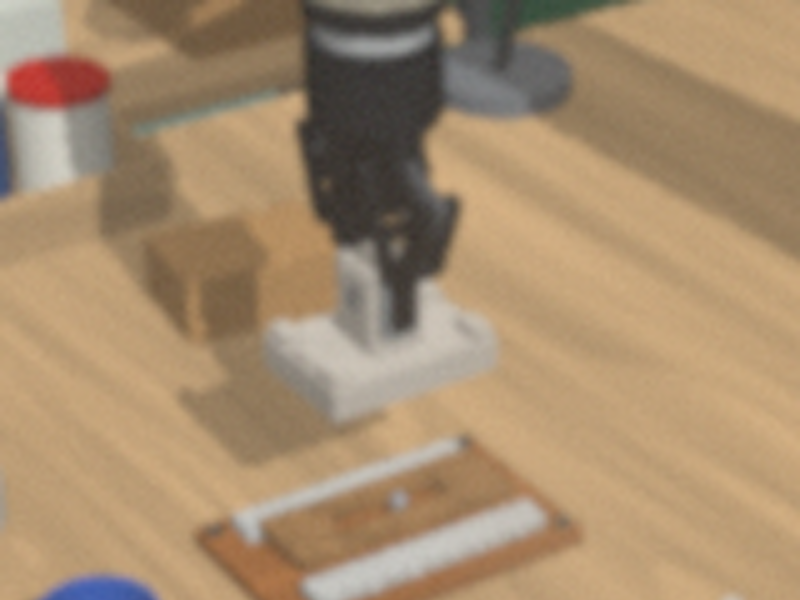

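View pics/t6z.png

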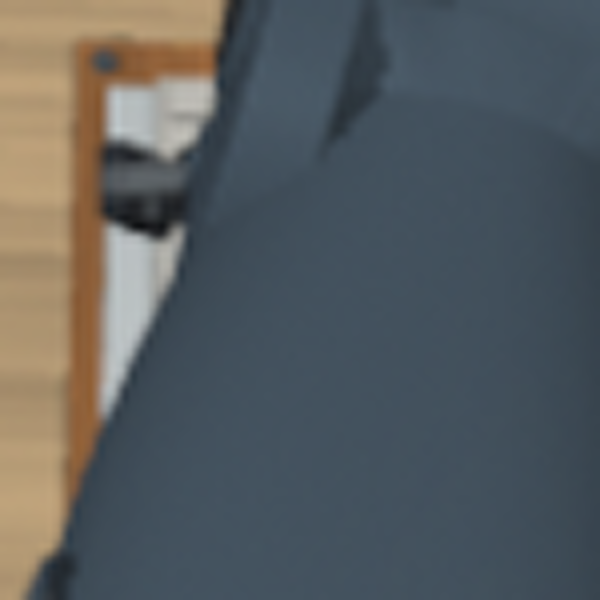

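{"op": "apply_moves", "data": {
  "series": [
    {"x": 0,"y": -3,"z": 20,"rx": 0,"ry": 0,"rz": 0,"fingers": 1},
    {"x": 0,"y": -3,"z": 45,"rx": 0,"ry": 0,"rz": 0,"fingers": 1},
    {"x": 0,"y": -3,"z": 65,"rx": 0,"ry": 0,"rz": 0,"fingers": 1},
    {"x": 0,"y": -3,"z": 77,"rx": 0,"ry": 0,"rz": 0,"fingers": 1},
    {"x": 0,"y": -3,"z": 81,"rx": 0,"ry": 0,"rz": 0,"fingers": 1},
    {"x": 0,"y": -3,"z": 81,"rx": 0,"ry": 0,"rz": 0,"fingers": 1},
    {"x": 0,"y": -3,"z": 81,"rx": 0,"ry": 0,"rz": 0,"fingers": 1}
  ]
}}

```text
clock: 7.38
eef_pos: [0.5477, -0.1558, 0.0791]
eef_rot: [0.001, 0.006, 1.0, -0.0]
force: [-0.0, -0.1, -2.8]
gripper_width: 0.0355
```

```bash
python3 mv.py .546 -.155 .08 1.558;python3 -c "
from h import *
take('scene','s7')
im=cv2.imread('pics/s7.png')
a=cv2.resize(im[130:205,250:350],None,fx=8,fy=8,interpolation=cv2.INTER_CUBIC)
cv2.imwrite('pics/s7z.png',a)
"
```

```text
pos [ 0.5477 -0.1558  0.0791] t 7.375 F [-0.  -0.1 -2.8] M [-0.03  0.    0.04] w 0.0355
shift mm [ 1.7  0.7 -0.9] rot [-0.0004  0.0011  0.    ]
```

View pics/s7z.png

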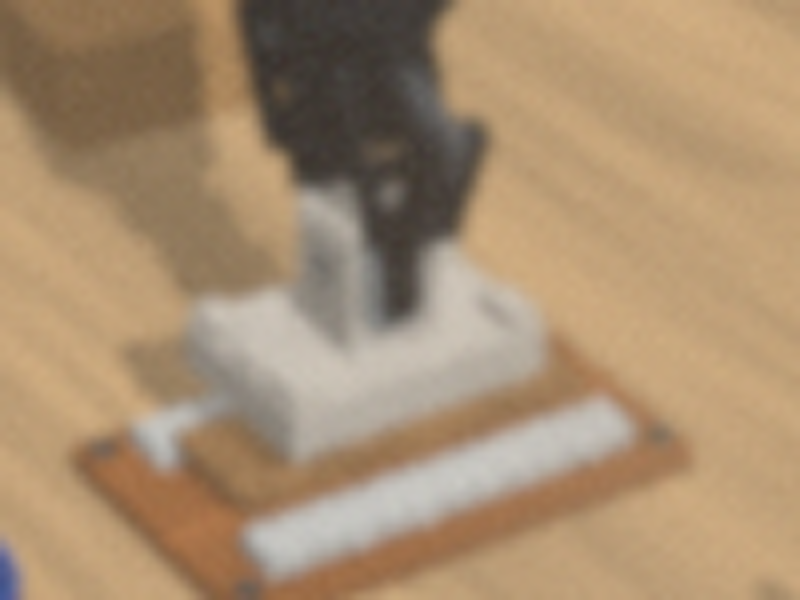

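```bash
cat > ov.py <<'E'
from h import *
import sys
def overlay(f,out,x,y,z,t,o=(250,130)):
    im=cv2.imread(f'pics/{f}.png'); im=cv2.resize(im[o[1]:o[1]+75,o[0]:o[0]+100],None,fx=8,fy=8,interpolation=cv2.INTER_CUBIC)
    c,s=np.cos(t),np.sin(t)
    for h in(0,.02):
        p=[(proj(f,[x+c*a-s*b,y+s*a+c*b,z+h])-o+.5)*8-.5 for a,b in((.055,.038),(.055,-.038),(-.055,-.038),(-.055,.038))]
        cv2.polylines(im,[np.int32(np.round(p))],True,(0,0,255) if h else (0,255,0),1)
    t=-.0125;c,s=np.cos(t),np.sin(t)
    for x1,x2,y1,y2,zz in((-.08,.08,.03,.052,.022),(-.08,.08,-.052,-.03,.022),(-.1,.1,-.065,.065,.012)):
        p=[(proj(f,[.5407+c*a-s*b,-.1553+s*a+c*b,zz])-o+.5)*8-.5 for a,b in((x1,y1),(x1,y2),(x2,y2),(x2,y1))]
        cv2.polylines(im,[np.int32(np.round(p))],True,(255,0,0),1)
    cv2.imwrite(f'pics/{out}.png',im)
if __name__=='__main__': overlay(sys.argv[1],sys.argv[2],*map(float,sys.argv[3:7]))
E
python3 ov.py s7 s7o .547 -.1556 .0493 -.0125
```

```text
(no output)
```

View pics/s7o.png

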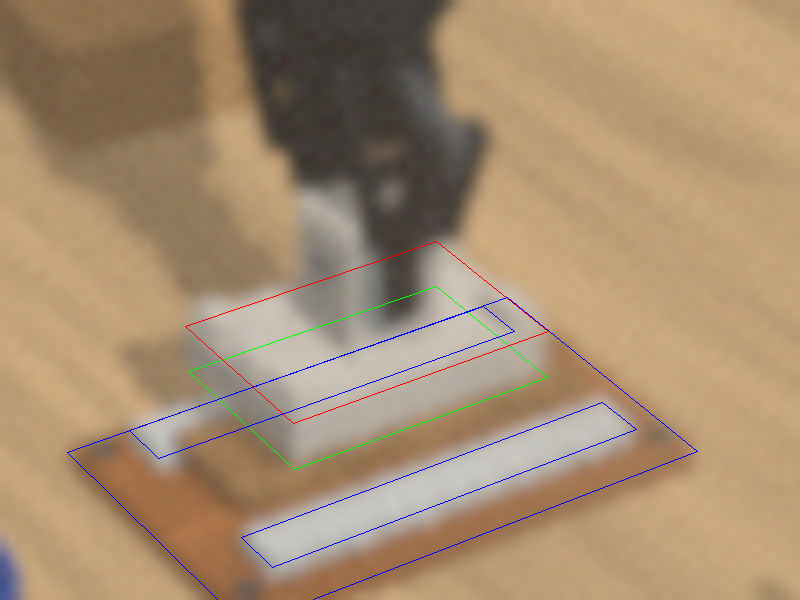

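The keep is aligned with the jig to within about 2–3 mm and sits roughly +6 mm in jig x, off the pin, as intended. Now I lower it to feel the pin tip.

{"op": "apply_moves", "data": {
  "series": [
    {"x": 0,"y": 0,"z": 4,"rx": 0,"ry": 0,"rz": 0,"fingers": 1},
    {"x": 0,"y": 0,"z": 8,"rx": 0,"ry": 0,"rz": 0,"fingers": 1},
    {"x": 0,"y": 0,"z": 11,"rx": 0,"ry": 0,"rz": 0,"fingers": 1},
    {"x": 0,"y": 0,"z": 12,"rx": 0,"ry": 0,"rz": 0,"fingers": 1},
    {"x": 0,"y": 0,"z": 12,"rx": 0,"ry": 0,"rz": 0,"fingers": 1},
    {"x": 0,"y": 0,"z": 12,"rx": 0,"ry": 0,"rz": 0,"fingers": 1}
  ]
}}

```text
clock: 8.18
eef_pos: [0.5473, -0.1556, 0.0664]
eef_rot: [0.0, 0.006, 1.0, -0.0]
force: [0.0, -0.9, -3.0]
gripper_width: 0.0353
```

{"op": "apply_moves", "data": {
  "series": [
    {"x": 0,"y": 0,"z": 1,"rx": 0,"ry": 0,"rz": 0,"fingers": 1},
    {"x": 0,"y": 0,"z": 1,"rx": 0,"ry": 0,"rz": 0,"fingers": 1},
    {"x": 0,"y": 0,"z": 2,"rx": 0,"ry": 0,"rz": 0,"fingers": 1},
    {"x": 0,"y": 0,"z": 2,"rx": 0,"ry": 0,"rz": 0,"fingers": 1}
  ]
}}

```text
clock: 8.68
eef_pos: [0.5471, -0.1556, 0.0642]
eef_rot: [-0.0, 0.006, 1.0, -0.0]
force: [-0.7, 0.6, -3.5]
gripper_width: 0.0352
```

```bash
python3 mv.py .546 -.155 .064 1.558
```

```text
pos [ 0.5471 -0.1556  0.0642] t 8.675 F [-0.7  0.6 -3.5] M [ 0.01 -0.01 -0.03] w 0.0352
shift mm [1.1 0.6 0.2] rot [-0.     -0.0002 -0.    ]
```

{"op": "apply_moves", "data": {
  "series": [
    {"x": 0,"y": 0,"z": 0.5,"rx": 0,"ry": 0,"rz": 0,"fingers": 1},
    {"x": 0,"y": 0,"z": 1,"rx": 0,"ry": 0,"rz": 0,"fingers": 1},
    {"x": 0,"y": 0,"z": 1,"rx": 0,"ry": 0,"rz": 0,"fingers": 1}
  ]
}}

```text
clock: 9.05
eef_pos: [0.5473, -0.1556, 0.0636]
eef_rot: [0.0, 0.006, 1.0, -0.0]
force: [-1.0, 1.0, 2.1]
gripper_width: 0.0349
```

{"op": "apply_moves", "data": {
  "series": [
    {"x": 0,"y": 0,"z": 0.5,"rx": 0,"ry": 0,"rz": 0,"fingers": 1},
    {"x": 0,"y": 0,"z": 1,"rx": 0,"ry": 0,"rz": 0,"fingers": 1},
    {"x": 0,"y": 0,"z": 1,"rx": 0,"ry": 0,"rz": 0,"fingers": 1}
  ]
}}

```text
clock: 9.43
eef_pos: [0.5475, -0.1557, 0.0634]
eef_rot: [0.001, 0.006, 1.0, -0.0]
force: [-3.6, 1.0, 10.7]
gripper_width: 0.0347
```

Contact came at TCP z of about 63.6 mm, so the underside is at about 34: it lies on the pin tip. Sliding toward jig -x under light pressure.

{"op": "apply_moves", "data": {
  "series": [
    {"x": 1,"y": 0,"z": -0.3,"rx": 0,"ry": 0,"rz": 0,"fingers": 1},
    {"x": 2,"y": 0,"z": -0.3,"rx": 0,"ry": 0,"rz": 0,"fingers": 1},
    {"x": 3,"y": 0,"z": -0.3,"rx": 0,"ry": 0,"rz": 0,"fingers": 1},
    {"x": 4,"y": 0,"z": -0.3,"rx": 0,"ry": 0,"rz": 0,"fingers": 1}
  ]
}}

```text
clock: 9.93
eef_pos: [0.5453, -0.1559, 0.0637]
eef_rot: [0.002, 0.006, 1.0, -0.0]
force: [4.6, 0.7, 5.0]
gripper_width: 0.035
```

{"op": "apply_moves", "data": {
  "series": [
    {"x": 1,"y": 0,"z": 0,"rx": 0,"ry": 0,"rz": 0,"fingers": 1},
    {"x": 2,"y": 0,"z": 0,"rx": 0,"ry": 0,"rz": 0,"fingers": 1},
    {"x": 2,"y": 0,"z": 0,"rx": 0,"ry": 0,"rz": 0,"fingers": 1}
  ]
}}

```text
clock: 10.3
eef_pos: [0.5431, -0.156, 0.0636]
eef_rot: [0.002, 0.006, 1.0, -0.001]
force: [5.6, 0.4, 6.1]
gripper_width: 0.035
```

```bash
python3 mv.py .534 -.155 .06 1.558
```

```text
pos [ 0.5431 -0.156   0.0636] t 10.3 F [5.6 0.4 6.1] M [-0.03 -1.06 -0.05] w 0.035
shift mm [9.2 0.9 3.6] rot [-0.001   0.0039  0.0001]
```

{"op": "apply_moves", "data": {
  "series": [
    {"x": 1,"y": 0,"z": 0,"rx": 0,"ry": 0,"rz": 0,"fingers": 1},
    {"x": 2,"y": 0,"z": 0,"rx": 0,"ry": 0,"rz": 0,"fingers": 1},
    {"x": 2,"y": 0,"z": 0,"rx": 0,"ry": 0,"rz": 0,"fingers": 1}
  ]
}}

```text
clock: 10.68
eef_pos: [0.5408, -0.156, 0.0634]
eef_rot: [0.002, 0.006, 1.0, -0.0]
force: [5.4, 0.1, 5.0]
gripper_width: 0.0351
```

{"op": "apply_moves", "data": {
  "series": [
    {"x": 1,"y": 0,"z": 0,"rx": 0,"ry": 0,"rz": 0,"fingers": 1},
    {"x": 2,"y": 0,"z": 0,"rx": 0,"ry": 0,"rz": 0,"fingers": 1},
    {"x": 2,"y": 0,"z": 0,"rx": 0,"ry": 0,"rz": 0,"fingers": 1}
  ]
}}

```text
clock: 11.05
eef_pos: [0.5354, -0.1552, 0.0617]
eef_rot: [-0.002, 0.006, 1.0, 0.0]
force: [-0.9, -0.4, -2.6]
gripper_width: 0.0354
```

```bash
python3 mv.py .534 -.155 .06 1.558
```

```text
pos [ 0.5354 -0.1552  0.0617] t 11.05 F [-0.9 -0.4 -2.6] M [ 0.   -0.04 -0.01] w 0.0354
shift mm [1.4 0.2 1.7] rot [ 0.0005 -0.0035 -0.0001]
```

The contact force vanished at TCP x of about 0.5355 and z fell to 61.7, so the socket has dropped onto the pin. That matches the pin position from vision. I'll centre by 1 mm and lower it onto the bed.

{"op": "apply_moves", "data": {
  "series": [
    {"x": 1,"y": 0,"z": 0,"rx": 0,"ry": 0,"rz": 0,"fingers": 1},
    {"x": 1,"y": 0,"z": 1,"rx": 0,"ry": 0,"rz": 0,"fingers": 1},
    {"x": 1,"y": 0,"z": 2,"rx": 0,"ry": 0,"rz": 0,"fingers": 1},
    {"x": 1,"y": 0,"z": 2,"rx": 0,"ry": 0,"rz": 0,"fingers": 1}
  ]
}}

```text
clock: 11.55
eef_pos: [0.536, -0.1554, 0.0605]
eef_rot: [-0.0, 0.006, 1.0, -0.0]
force: [-0.4, 0.0, -3.3]
gripper_width: 0.0353
```

{"op": "apply_moves", "data": {
  "series": [
    {"x": 0,"y": 0,"z": 1,"rx": 0,"ry": 0,"rz": 0,"fingers": 1},
    {"x": 0,"y": 0,"z": 2,"rx": 0,"ry": 0,"rz": 0,"fingers": 1},
    {"x": 0,"y": 0,"z": 2,"rx": 0,"ry": 0,"rz": 0,"fingers": 1}
  ]
}}

```text
clock: 11.92
eef_pos: [0.5362, -0.1555, 0.0589]
eef_rot: [0.0, 0.006, 1.0, -0.0]
force: [-1.6, -0.2, 2.1]
gripper_width: 0.0349
```

```bash
python3 mv.py .534 -.155 .052 1.558
```

```text
pos [ 0.5362 -0.1555  0.0589] t 11.925 F [-1.6 -0.2  2.1] M [ 0.14  0.29 -0.02] w 0.0349
shift mm [2.2 0.5 6.9] rot [-0.0002  0.0003 -0.0001]
```

Bed contact came at about 59 mm, as expected. I'll nudge 1 mm toward the measured pin centre and press down.

{"op": "apply_moves", "data": {
  "series": [
    {"x": 1,"y": 0,"z": 0,"rx": 0,"ry": 0,"rz": 0,"fingers": 1},
    {"x": 1.5,"y": 0,"z": 1,"rx": 0,"ry": 0,"rz": 0,"fingers": 1},
    {"x": 1.5,"y": 0,"z": 2,"rx": 0,"ry": 0,"rz": 0,"fingers": 1},
    {"x": 1.5,"y": 0,"z": 3,"rx": 0,"ry": 0,"rz": 0,"fingers": 1},
    {"x": 1.5,"y": 0,"z": 3,"rx": 0,"ry": 0,"rz": 0,"fingers": 1}
  ]
}}

```text
clock: 12.55
eef_pos: [0.5355, -0.1557, 0.0559]
eef_rot: [0.001, 0.006, 1.0, -0.0]
force: [4.3, -0.3, 4.9]
gripper_width: 0.0348
```

```bash
python3 mv.py .534 -.155 .052 1.558
```

```text
pos [ 0.5355 -0.1557  0.0559] t 12.55 F [ 4.3 -0.3  4.9] M [ 0.14 -0.93 -0.09] w 0.0348
shift mm [1.5 0.7 3.9] rot [-0.0005  0.0014  0.    ]
```

{"op": "apply_moves", "data": {
  "series": [
    {"x": -0.7,"y": 0,"z": 1,"rx": 0,"ry": 0,"rz": 0,"fingers": 1},
    {"x": -0.7,"y": 0,"z": 2,"rx": 0,"ry": 0,"rz": 0,"fingers": 1},
    {"x": -0.7,"y": 0,"z": 3,"rx": 0,"ry": 0,"rz": 0,"fingers": 1},
    {"x": -0.7,"y": 0,"z": 3,"rx": 0,"ry": 0,"rz": 0,"fingers": 1}
  ]
}}

```text
clock: 13.05
eef_pos: [0.5355, -0.1557, 0.0529]
eef_rot: [0.0, 0.006, 1.0, -0.0]
force: [2.6, -0.5, 7.9]
gripper_width: 0.0348
```

```bash
python3 mv.py .534 -.155 .052 1.558
```

```text
pos [ 0.5355 -0.1557  0.0529] t 13.05 F [ 2.6 -0.5  7.9] M [ 0.16 -0.45 -0.01] w 0.0348
shift mm [1.5 0.6 0.9] rot [-0.0004  0.0003 -0.0001]
```

{"op": "apply_moves", "data": {
  "series": [
    {"x": -0.3,"y": 0,"z": 0.5,"rx": 0,"ry": 0,"rz": 0,"fingers": 1},
    {"x": -0.3,"y": 0,"z": 1,"rx": 0,"ry": 0,"rz": 0,"fingers": 1},
    {"x": -0.3,"y": 0,"z": 1.5,"rx": 0,"ry": 0,"rz": 0,"fingers": 1},
    {"x": -0.3,"y": 0,"z": 2,"rx": 0,"ry": 0,"rz": 0,"fingers": 1},
    {"x": -0.3,"y": 0,"z": 2,"rx": 0,"ry": 0,"rz": 0,"fingers": 1}
  ]
}}

```text
clock: 13.68
eef_pos: [0.5356, -0.1557, 0.0517]
eef_rot: [0.0, 0.006, 1.0, -0.0]
force: [-1.2, -0.4, 16.5]
gripper_width: 0.0353
```

```bash
python3 mv.py .534 -.155 .052 1.558
```

```text
pos [ 0.5356 -0.1557  0.0517] t 13.675 F [-1.2 -0.4 16.5] M [ 0.39  0.27 -0.08] w 0.0353
shift mm [ 1.6  0.7 -0.3] rot [-0.0006  0.0005 -0.0002]
```

The stiff rise at TCP z of 51.7 puts the underside at about 22: shoulder contact. I'll press a bit more to seat it on both shoulders.

{"op": "apply_moves", "data": {
  "series": [
    {"x": 0,"y": 0,"z": 0.5,"rx": 0,"ry": 0,"rz": 0,"fingers": 1},
    {"x": 0,"y": 0,"z": 1,"rx": 0,"ry": 0,"rz": 0,"fingers": 1},
    {"x": 0,"y": 0,"z": 1,"rx": 0,"ry": 0,"rz": 0,"fingers": 1},
    {"x": 0,"y": 0,"z": 1,"rx": 0,"ry": 0,"rz": 0,"fingers": 1},
    {"x": 0,"y": 0,"z": 1,"rx": 0,"ry": 0,"rz": 0,"fingers": 1}
  ],
  "force": 90
}}

```text
clock: 14.3
eef_pos: [0.5356, -0.1557, 0.0517]
eef_rot: [0.001, 0.006, 1.0, -0.0]
force: [-4.2, 1.4, 27.3]
gripper_width: 0.0348
```

```bash
python3 mv.py .534 -.155 .052 1.558; python3 -c "
from h import *
take('scene','s8');take('top','t8')"; python3 ov.py s8 s8o .5351 -.1557 .022 -.0125
```

```text
pos [ 0.5356 -0.1557  0.0517] t 14.3 F [-4.2  1.4 27.3] M [ 0.61  1.03 -0.02] w 0.0348
shift mm [ 1.6  0.7 -0.3] rot [-0.0008  0.0012 -0.0002]
```

View pics/s8o.png

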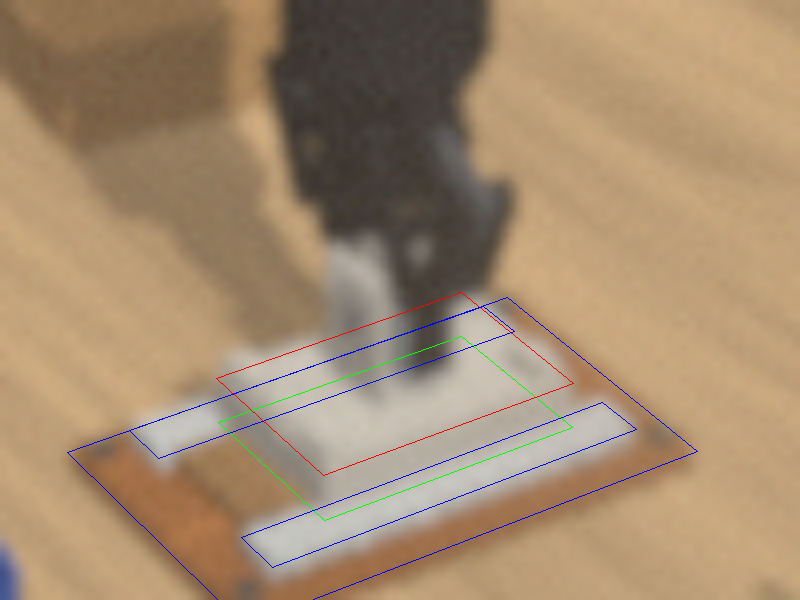

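View pics/t8.png

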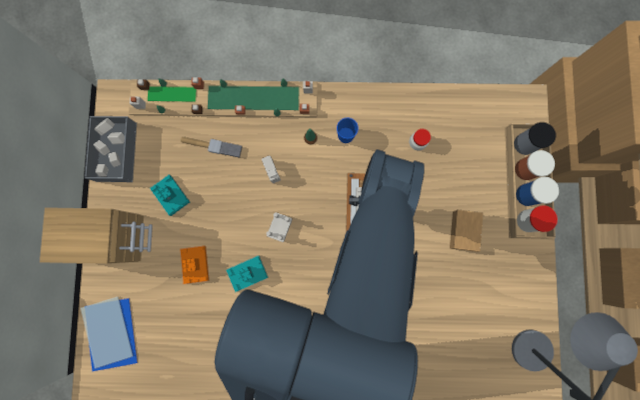

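```bash
python3 -c "
from h import *
im=cv2.imread('pics/s8.png')
a=cv2.resize(im[165:205,262:332],None,fx=11,fy=11,interpolation=cv2.INTER_CUBIC)
a=cv2.convertScaleAbs(a,alpha=1.5,beta=-60)
cv2.imwrite('pics/s8z.png',a)
"
```

```text
(no output)
```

View pics/s8z.png

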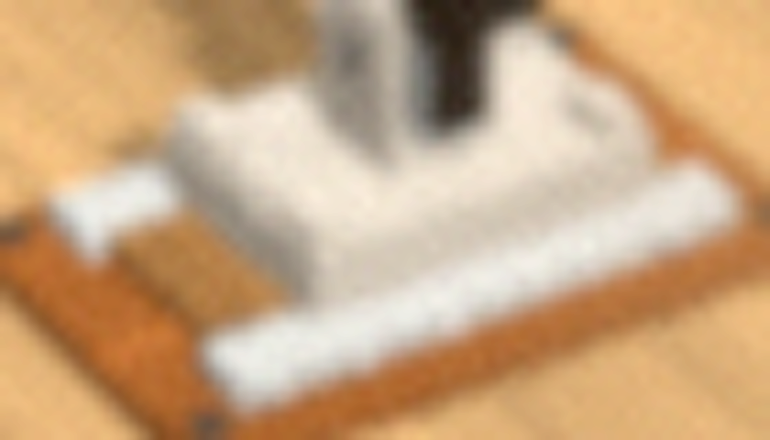

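The forces and heights agree with seated (pin 34, bed 30, then a stiff stop at 22). But the picture shows the plinth about 2.6 px higher than predicted, so I'll check for slip or tilt by tracking features between s7 and s8.

```bash
python3 - <<'E'
from h import *
from scipy.ndimage import zoom
A=cv2.imread('pics/s7.png').astype(np.float32);B=cv2.imread('pics/s8.png').astype(np.float32)
pa=np.array([.5477,-.1558,.0791]);pb=np.array([.5356,-.1557,.0517])
for h in(-.03,0,.05): print('pred',h,proj('s7',pa+[0,0,h]).round(2),proj('s7',pb+[0,0,h])-proj('s7',pa+[0,0,h]))
def track(n,u0,v0,u1,v1):
    t=cv2.resize(A[v0:v1,u0:u1],None,fx=4,fy=4,interpolation=cv2.INTER_CUBIC)
    m=12; S=cv2.resize(B[v0-m:v1+m,u0-m:u1+m],None,fx=4,fy=4,interpolation=cv2.INTER_CUBIC)
    r=cv2.matchTemplate(S,t,cv2.TM_CCOEFF_NORMED);_,v,_,l=cv2.minMaxLoc(r);print(n,(l[0]/4-m,l[1]/4-m),round(v,3))
track('gripper',280,130,312,165)
track('finger',294,145,312,172)
track('tower+x face',286,152,296,176)
track('keep left corner',272,163,288,178)
track('keep front corner top',278,172,298,184)
track('ruin',306,160,322,176)
track('all',273,130,320,182)
E
```

```text
pred -0.03 [295.27 176.41] [3.51214073 6.35595367]
pred 0 [295.12 167.89] [3.55823961 6.56635078]
pred 0.05 [294.87 153.2 ] [3.63781556 6.9366311 ]
gripper (3.75, 6.75) 0.977
finger (3.5, 6.75) 0.983
tower+x face (3.75, 6.75) 0.981
keep left corner (4.75, 6.5) 0.922
keep front corner top (3.75, 6.25) 0.98
ruin (10.75, 12.0) 0.696
all (3.75, 6.75) 0.951
```

No slip: gripper and keep moved together exactly as the TCP did. Next: did this constant offset arise at the grasp?

```bash
python3 - <<'E'
from ov import overlay
import cv2,numpy as np
overlay('s5','s5o',.4961,.3049,.1316,.03,(375,180))
overlay('s4','s4o',.4957,.3052,.0,.03,(375,220))
a=cv2.imread('pics/s5o.png');b=cv2.imread('pics/s4o.png')
cv2.imwrite('pics/cmp.png',cv2.resize(np.hstack([a[:,:600],b[:,:600]]),(800,400)))
E
```

```text
(no output)
```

View pics/cmp.png

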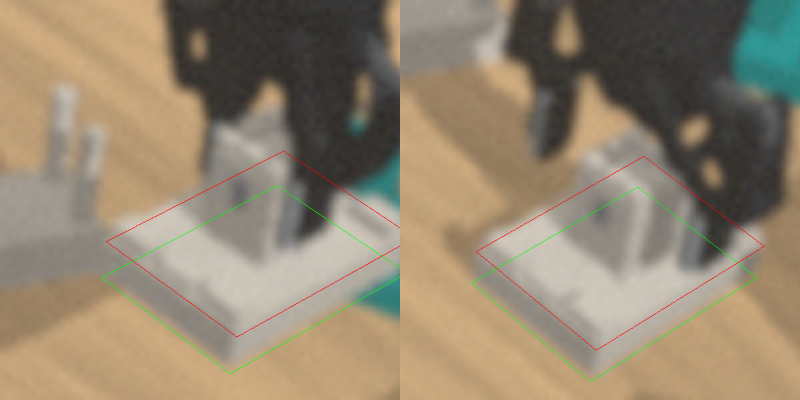

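```bash
python3 - <<'E'
from h import *
for f in('s4','s5','s7','s8'): print(f, np.abs(np.load(f'pics/{f}.npz')['T']-np.load('pics/scene1.npz')['T']).max())
# predicted TCP positions
for f,p in(('s4',[.4962,.3047,.0297]),('s5',[.4967,.3049,.1614]),('s8',[.5356,-.1557,.0517])):
    print(f,[proj(f,np.array(p)+d).round(1).tolist() for d in([0,0,0],[0,.018,0],[0,.045,0])])
E
```

```text
s4 0.0
s5 0.0
s7 0.0
s8 0.0
s4 [[416.1, 263.3], [421.4, 267.6], [429.6, 274.2]]
s5 [[423.9, 221.2], [429.7, 225.3], [438.5, 231.7]]
s8 [[298.7, 174.5], [302.0, 177.2], [307.1, 181.5]]
```

```bash
python3 - <<'E'
from h import *
im=cv2.imread('pics/t8.png');o=(338,165)
a=cv2.resize(im[165:205,338:378],None,fx=14,fy=14,interpolation=cv2.INTER_CUBIC)
x,y,t=.5351,-.1557,-.0125;c,s=np.cos(t),np.sin(t)
for h,col in((.022,(0,255,0)),(.042,(0,0,255))):
    p=[(proj('t8',[x+c*i-s*j,y+s*i+c*j,h])-o+.5)*14-.5 for i,j in((.055,.038),(.055,-.038),(-.055,-.038),(-.055,.038))]
    cv2.polylines(a,[np.int32(np.round(p))],True,col,1)
for x1,x2,y1,y2,zz in((-.08,.08,.03,.052,.022),(-.1,.1,-.065,.065,.012)):
    p=[(proj('t8',[.5407+c*i-s*j,-.1553+s*i+c*j,zz])-o+.5)*14-.5 for i,j in((x1,y1),(x1,y2),(x2,y2),(x2,y1))]
    cv2.polylines(a,[np.int32(np.round(p))],True,(255,0,0),1)
cv2.imwrite('pics/t8z.png',a)
E
```

```text
(no output)
```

View pics/t8z.png

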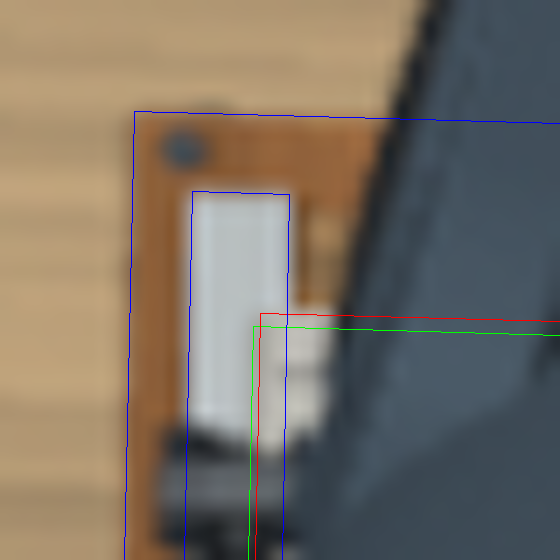

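The top view agrees: the plinth corner lies over the shoulder within about 1 mm. For height I compare tower-foot and corner landmarks in the scene view, on the bench and now.

```bash
python3 - <<'E'
from h import *
L={'foot':(.018,.018,.02),'front top':(.055,.038,.02),'front bot':(.055,.038,0),'leftbot':(.055,-.038,0),'rightbot':(-.055,.038,0)}
for f,(x,y,z,t),o in(('scene1',(.4957,.3052,0,.03),(380,235)),('s4',(.4957,.3052,0,.03),(380,235)),('s5',(.4961,.3049,.1316,.03),(380,205)),('s8',(.5351,-.1557,.022,-.0125),(270,155))):
    im=cv2.imread(f'pics/{f}.png'); c,s=np.cos(t),np.sin(t)
    a=cv2.resize(im[o[1]:o[1]+50,o[0]:o[0]+66],None,fx=6,fy=6,interpolation=cv2.INTER_CUBIC)
    a=cv2.convertScaleAbs(a,alpha=1.5,beta=-70)
    for n,(i,j,h) in L.items():
        p=(proj(f,[x+c*i-s*j,y+s*i+c*j,z+h])-o+.5)*6-.5
        cv2.drawMarker(a,tuple(int(round(v)) for v in p),(0,0,255),cv2.MARKER_CROSS,9,1)
    cv2.imwrite(f'pics/m_{f}.png',a)
r=[cv2.imread(f'pics/m_{f}.png') for f in('scene1','s4','s5','s8')]
cv2.imwrite('pics/m.png',np.vstack([np.hstack(r[:2]),np.hstack(r[2:])]))
E
```

```text
(no output)
```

View pics/m.png

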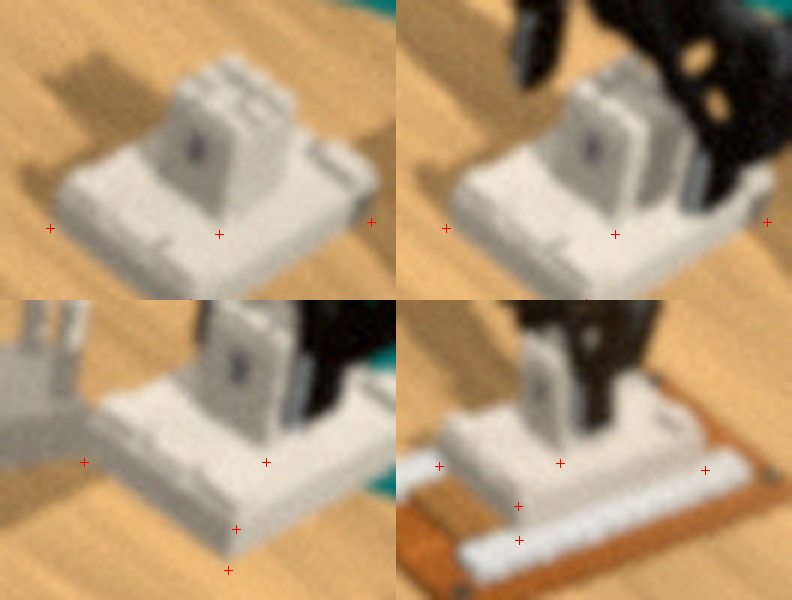

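The marker offset (about 2.5–3 px upward) is the same with the keep on the bench, lifted and in the jig. So it is scene-camera bias, not slip or poor seating. I'll hold a little longer and confirm it is steady.

{"op": "apply_moves", "data": {
  "series": [
    {"x": 0,"y": 0,"z": 0,"rx": 0,"ry": 0,"rz": 0,"fingers": 1},
    {"x": 0,"y": 0,"z": 0,"rx": 0,"ry": 0,"rz": 0,"fingers": 1},
    {"x": 0,"y": 0,"z": 0,"rx": 0,"ry": 0,"rz": 0,"fingers": 1},
    {"x": 0,"y": 0,"z": 0,"rx": 0,"ry": 0,"rz": 0,"fingers": 1},
    {"x": 0,"y": 0,"z": 0,"rx": 0,"ry": 0,"rz": 0,"fingers": 1},
    {"x": 0,"y": 0,"z": 0,"rx": 0,"ry": 0,"rz": 0,"fingers": 1},
    {"x": 0,"y": 0,"z": 0,"rx": 0,"ry": 0,"rz": 0,"fingers": 1},
    {"x": 0,"y": 0,"z": 0,"rx": 0,"ry": 0,"rz": 0,"fingers": 1}
  ]
}}

```text
clock: 15.4
eef_pos: [0.5356, -0.1557, 0.0517]
eef_rot: [0.001, 0.006, 1.0, -0.0]
force: [-5.1, 0.5, 27.3]
gripper_width: 0.0351
```

Steady for a second at 51.7 mm and 27 N. Handing in.

```bash
python3 -c "
from rig import hand_in,read_state
print(hand_in()); s=read_state(); print(s['clock'],s['eef_pos'],s['force'])"
```

```text
the job is handed in; nothing more can be done
None
the job is handed in; nothing more can be done
```

The keep is seated on the pin and held pressed onto both shoulders, gripper still on it. I handed it in at about 15.4 s of the 64 s allowed.

**What I did:** I gripped the keep across its tower, carried it over the other pieces and lined it up with the jig. I set it on the pin tip about 12 mm off to one side and slid it along the slot. The socket dropped on at about jig x = −6, close to the −7 mm seen in the pictures.

**What the last checks showed:**
- **Heights:** the gripper touched at 63.6, about 59 and 51.7 mm, which puts the underside at about 34 (pin), 30 (bed) and 22 mm (home). The bed force rose as stated, then stopped hard.
- **Holding:** for the last second before hand-in the height did not change. The gripper pushed down with about 27 N, well above the bed's 11 N.
- **Top view:** the one plinth corner not hidden by the arm lies over the shoulder, within about 1 mm of where it should be. The bystanders visible there had not moved.

**What disagreed:** in the scene camera the plinth appears about 2.5–3 px higher than predicted. The same shift was there with the keep on the bench, and the keep moved exactly with the gripper, so I took it as camera error. The jig did not show that shift clearly, so the final height rests on the force and contact readings. About 5 N of sideways force remained.

The first move call was refused because its rows left out some values. Nothing moved, and I repeated it with every row complete.

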